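Sort vials and posts into the colour-coded trays

ROBOT

A 6-joint arm with a two-finger parallel gripper is mounted at the origin on a cart in front of the work surface, level with it; the furniture and walls round the work are solid. World frame = base frame: x ahead of the robot, y to its left, z up, the work surface at z = 0. Lengths are in m, angles in rad, forces in N, time in s.
With the tool pointing down it reaches from about 0.25 to 0.775 m from the base axis. Payload 4 kg.
Tool frame: the origin (TCP) lies midway between the tips of the shut fingers; the grasp point (between the pads) lies grip_point_offset behind it (grip_point_offset is the distance from the TCP to the grasp point, in m); z points along the fingers, y is the line along which they close (so a half turn about z gives the same grasp; the last joint's range is limited). The gripper opens to 94 mm and grips with 3 to 60 N. Pads are 16 mm wide; open, the fingers measure 119 mm over their backs; the gripper's body (75 mm by 177 mm) begins 78 mm behind the grasp point.
Start: joints at [-1.411, 0.087, 1.371, -0, 1.684, -0.103], TCP at [0.143, -0.531, 0.206] pointing down, gripper open.
Joint ranges: [-3.1, 3.1], [-0.76, 2.03], [0.27, 2.55], [-1.08, 4.22], [0.17, 2.65], [-2.57, 2.57]. Speed limits (rad/s): [2.79, 2.79, 3.14, 3.14, 3.14, 3.14].

INTERFACE

Orientations are given as [roll, pitch, yaw] about the fixed x, y, z axes, in that order (R = Rz(yaw) Ry(pitch) Rx(roll)).
In Python, from bench import * gives the robot as it stands. The module is installed in compiled form; this text tells all that it offers.
- The arm moves only by the tool apply_moves, never from a script. Its argument "commands" is a list of rows, each a list of 7 numbers: the turn, a rotation vector about the world's x, y, z in rad, then the shift along the world's x, y, z in m, then the opening in per cent of the stroke, from 0 (shut) to 100 (fully open). In form: [[ax, ay, az, x, y, z, jaw], ...]. A call has exactly 5 rows; each row is the pose to reach, as a shift and turn from the pose commanded when the call began; what a row does not reach only later rows make up. A row lasts 1/10 s, in which the tool goes at most 50 mm and 8.59 degrees, less where a joint would pass 70% of its speed; a pose out of reach is approached as far as the arm can. A call with a gripper value outside its range is refused whole. The fingers move at their own pace and stop on an object; the grip force is fixed at half the most. Time passes only in rows, so rows that repeat a pose let the fingers close, or fill a call up. It gives the time, the measured TCP pose, the force, the opening and the grip force at its end, in the units of the state.
- get_obs(): the state, without advancing time (a new reading comes with each control period).
- snapshot(name): name is "scene" or "top"; returns a dict with "pixels" (400x640x3 uint8, red, green, blue), "vertical_fov" (degrees; the focal length in pixels is half the picture's height over the tangent of half this angle, whatever the lens; pixels are square), "cx", "cy" (the principal point, pixels), "rvec" (rotation vector, rad) and "tvec" (3), from world to camera coordinates, as OpenCV has them. Camera axes: x right, y down, z forward; pixel columns grow to the right and rows downward; lengths in m; the calibration is good to about 2 mm. A picture is of the moment at which its call begins. There is no depth.
- close_job(): hands the job in; it is judged then, once.
Trained networks look in the newest picture that a camera, given by its name, has taken for a name from the list of things; names that differ only in an ending like _2 or _b are one class to them, and where a whole thing is asked for, a point or a joint stands for the part that bears it (a point fixed in the world has none). Each returns a list of dicts, best first, with "score" (0 to 1); they miss things now and then, are a little off and sometimes report something else, mostly with a low value. They report only what shows in the picture. A call takes as long as a camera call.
- masks_of(camera, query): "mask" (400x640 bool, what is visible of it) and "extent" ([left, top, right, bottom] in pixels, round what is visible of it).
- place_of(camera, query): "pixel" ([column, row] in pixels: a listed point, or the origin of a listed thing).
The state is a dict: "time": time; "joint_positions": joint angles; "qvel": joint speeds; "joint_torque": joint torques, N m; "tool_pos": TCP position; "ee_rot": TCP orientation; "wrist_force": force on the tool from outside, world axes, zero at the start; "wrist_torque": the same for the moment, N m; "width": finger opening in m; "finger_force": force on a finger pad.
Only numpy, scipy, OpenCV 4.12 (cv2) and the standard library are available. Lean on these libraries where they do the work, as an engineer would, in place of code of your own. Each camera call takes 0.05 s, during which the arm holds its last target. There are 200 camera calls.

TASK

Sort the things left on the optical bench into the coloured trays: both white-capped vials into the blue tray, the black-capped vial into the red tray, and the two steel posts into the yellow tray. Keep the vials upright all the way and leave everything resting on the tray floors, the vials and the short post standing and the long post lying flat. Leave the USB stick where it lies.

Things in the scene. Friction and masses are not known exactly. Their poses are not given: they have to be found in the camera images.
- tray_blue: open plastic sorting tray, blue, fixed to the bench, outside 110 (its x) x 126 (its y) x 20 mm high, walls 3 mm, inside 104 x 120 mm, its floor 3 mm above the bench, a small white card holder outside its -x wall; origin at the centre of its underside; yaw up to 0.2 rad either way
- tray_red: open plastic sorting tray, red, fixed to the bench, outside 110 (its x) x 126 (its y) x 20 mm high, walls 3 mm, inside 104 x 120 mm, its floor 3 mm above the bench, a small white card holder outside its -x wall; origin at the centre of its underside; yaw up to 0.2 rad either way
- tray_yellow: open plastic sorting tray, yellow, fixed to the bench, outside 110 (its x) x 126 (its y) x 20 mm high, walls 3 mm, inside 104 x 120 mm, its floor 3 mm above the bench, a small white card holder outside its -x wall; origin at the centre of its underside; yaw up to 0.2 rad either way
- vial_white_a: amber glass vial with a white screw cap and a white label band, standing upright; 23 mm in diameter, 52 mm high overall (cap from 40 mm up, 20 mm in diameter), about 25 g; origin at the centre of its underside, z up along its axis
- vial_white_b: amber glass vial with a white screw cap and a white label band, standing upright; 23 mm in diameter, 52 mm high overall (cap from 40 mm up, 20 mm in diameter), about 25 g; origin at the centre of its underside, z up along its axis (twin of the other white-capped vial)
- vial_black: amber glass vial with a black screw cap and a white label band, standing upright; 23 mm in diameter, 52 mm high overall (cap from 40 mm up, 20 mm in diameter), about 25 g; origin at the centre of its underside, z up along its axis
- post_long: long stainless steel optical post lying flat on the bench, 75 mm long and 13 mm thick; about 67 g; origin at mid-length on its underside, its y axis along its length
- post_short: short stainless steel optical post standing upright, 12.7 mm in diameter, 50 mm high; about 50 g; origin at the centre of its underside, z up along its axis
- usb_stick: flat USB stick, light plastic with a metal plug, lying loose among the other things; 16 x 52 x 8 mm, its y axis along its length; origin at the centre of its underside; it is to stay where it is
- enclosure_corner (a point): front left foot corner, at bench height, of the black light-tight enclosure, 262 mm high, that stands fixed at the back right as an obstacle; seen from above its front face runs from here about 380 mm to the right, slanting towards the robot (direction x -0.26, y -0.97), its left face goes away from the robot (direction x 0.97, y -0.26)

How it is judged:
At the end, for the whole second after the job is handed in: White-capped vials in the blue tray, black-capped in the red, posts in the yellow, each on the tray floor (underside within 4 mm of it), at rest; vials and short post upright, long post level, all within 0.12 rad; USB stick within 30 mm of its start (x of vial_white_a in the frame of tray_blue between -0.05 and 0.05 m and y of vial_white_a in the frame of tray_blue between -0.058 and 0.058 m and z of vial_white_a in the frame of tray_blue between -0.002 and 0.007 m and linear speed of each of vial_white_a, vial_white_b, vial_black, post_long, post_short below 0.02 m/s and angle between each of vial_white_a, vial_white_b, vial_black, post_short's own z axis and vertical below 0.12 rad and x of vial_white_b in the frame of tray_blue between -0.05 and 0.05 m and y of vial_white_b in the frame of tray_blue between -0.058 and 0.058 m and z of vial_white_b in the frame of tray_blue between -0.002 and 0.007 m and x of vial_black in the frame of tray_red between -0.05 and 0.05 m and y of vial_black in the frame of tray_red between -0.058 and 0.058 m and z of vial_black in the frame of tray_red between -0.002 and 0.007 m and x of post_long in the frame of tray_yellow between -0.05 and 0.05 m and y of post_long in the frame of tray_yellow between -0.058 and 0.058 m and z of post_long in the frame of tray_yellow between -0.002 and 0.007 m and angle between post_long's own y axis and vertical between 1.45 and 1.69 rad and x of post_short in the frame of tray_yellow between -0.05 and 0.05 m and y of post_short in the frame of tray_yellow between -0.058 and 0.058 m and z of post_short in the frame of tray_yellow between -0.002 and 0.007 m and distance of usb_stick from where it was at the start of the episode below 0.03 m); the robot touches nothing.
It fails at once if a vial is tipped by more than 0.6 rad (angle between any of vial_white_a, vial_white_b, vial_black's own z axis and vertical above 0.6 rad).
It fails at once if the USB stick is shifted by more than 30 mm (distance of usb_stick from where it was at the start of the episode above 0.03 m).
It also fails if it takes over 128 s, if anything falls off the work surface, if the arm or the gripper's body presses on something with over 40 N, if the wrist force passes 120 N, or if a joint passes its speed limit or range.

## Working session

There is one attempt and no reset: what is moved stays moved. The work goes in short steps, Python scripts to look and compute and a tool call to move; the robot and the scene stay as the last step left them, time stands still between calls to the robot, and variables do not carry over. Pictures are saved under pics/ and viewed, at most 14 in all, crops included, and the job is handed in when it is done.

Besides the shell and the picture viewer there is one more tool, called after "Request:" in YAML: its name, and indented under it one key for each argument. apply_moves: Moves the arm, as the interface text tells. Its arguments: {"type":"object","properties":{"commands":{"type":"array"}},"required":["commands"]}

```bash
mkdir -p pics; cat > h.py <<'E'
from bench import *
import numpy as np, cv2
def shot(n):
    s=snapshot(n); f=s["pixels"].shape[0]/2/np.tan(np.radians(s["vertical_fov"])/2)
    s["K"]=np.array([[f,0,s["cx"]],[0,f,s["cy"]],[0,0,1.]]); s["R"]=cv2.Rodrigues(np.array(s["rvec"],float))[0]; s["t"]=np.array(s["tvec"],float).ravel(); return s
def ray(s,px,z):
    d=s["R"].T@np.linalg.inv(s["K"])@np.array([px[0],px[1],1.]); c=-s["R"].T@s["t"]
    return c+d*(z-c[2])/d[2]
def proj(s,P): 
    q=s["K"]@(s["R"]@np.array(P,float)+s["t"]); return q[:2]/q[2]
def save(s,fn): cv2.imwrite("pics/"+fn,s["pixels"][:,:,::-1])
E
python3 - <<'E'
from h import *
for n in("scene","top"):
    s=shot(n); save(s,n+"1.png"); print(n,s["K"][0,0],s["cx"],s["cy"],"cam",-s["R"].T@s["t"])
    for q in["tray_blue","tray_red","tray_yellow","vial_white_a","vial_black","post_long","post_short","usb_stick","enclosure_corner"]:
        for r in place_of(n,q)[:3]:
            print(q,round(r["score"],2),np.round(r["pixel"],1),np.round(ray(s,r["pixel"],0),3))
o=get_obs(); print({k:np.round(v,3) for k,v in o.items()}); 
try: print(grip_point_offset)
except Exception as e: print(e)
E
```

```text
scene 507.38741789556707 313.245939802623 198.49588201495826 cam [-0.04656251  0.49414573  1.00109563]
tray_blue 0.72 [425.7 185. ] [ 0.434 -0.259  0.   ]
tray_red 0.87 [217.2 306. ] [0.462 0.345 0.   ]
tray_red 0.57 [349.7 228.4] [ 0.447 -0.014  0.   ]
tray_yellow 0.71 [250.4 199.4] [0.665 0.128 0.   ]
vial_white_a 0.45 [267.8 238.7] [0.541 0.16  0.   ]
vial_black 0.6 [303.7 211.3] [0.555 0.044 0.   ]
post_long 0.68 [311.3 247.3] [0.46  0.092 0.   ]
post_short 0.43 [273.6 285.2] [0.431 0.219 0.   ]
usb_stick 0.48 [382.7 203.6] [ 0.456 -0.129  0.   ]
top 433.5486552268992 323.70733836449824 201.71644419579758 cam [0.41039515 0.03927675 0.98868431]
tray_blue 0.72 [454.4 257.7] [ 0.433 -0.274  0.   ]
tray_red 0.72 [185.3 243.8] [0.456 0.337 0.   ]
tray_yellow 0.81 [279.9 160.6] [0.653 0.129 0.   ]
vial_white_a 0.56 [263.2 208.1] [0.54  0.164 0.   ]
vial_white_a 0.53 [340.5 246.6] [ 0.455 -0.014  0.   ]
vial_black 0.66 [315.9 200.6] [0.559 0.043 0.   ]
post_long 0.51 [291.6 246.8] [0.453 0.097 0.   ]
post_long 0.46 [281.8 159.9] [0.654 0.124 0.   ]
post_long 0.18 [341.3 247.7] [ 0.452 -0.016  0.   ]
post_short 0.52 [237.5 254.7] [0.433 0.218 0.   ]
usb_stick 0.69 [386.6 254.4] [ 0.438 -0.119  0.   ]
usb_stick 0.5 [449.4 254.8] [ 0.439 -0.262  0.   ]
{'time': np.float64(1.0), 'joint_positions': array([-1.411,  0.087,  1.371, -0.   ,  1.684, -0.103]), 'qvel': array([-0.001, -0.001,  0.001,  0.   ,  0.001,  0.001]), 'joint_torque': array([ 0.0000e+00, -3.4005e+01, -3.0260e+01,  7.2000e-02,  2.4000e-02,
       -0.0000e+00]), 'tool_pos': array([ 0.143, -0.531,  0.206]), 'ee_rot': array([3.141, 0.   , 0.263]), 'wrist_force': array([1.128, 0.29 , 0.994]), 'wrist_torque': array([ 0.015,  0.001, -0.031]), 'finger_force': np.float64(0.0), 'width': np.float64(0.094)}
0.0188
```

```bash
python3 -c "
import cv2
a=cv2.imread('pics/top1.png');cv2.imwrite('pics/t2.png',cv2.resize(a[120:320,140:500],(800,444),interpolation=cv2.INTER_CUBIC))"
```

```text
(no output)
```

View pics/scene1.png

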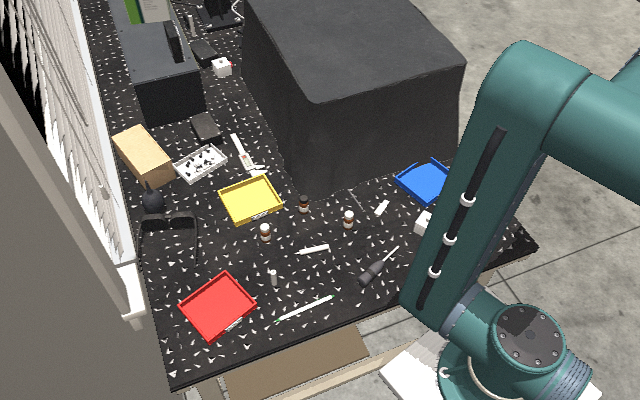

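View pics/t2.png

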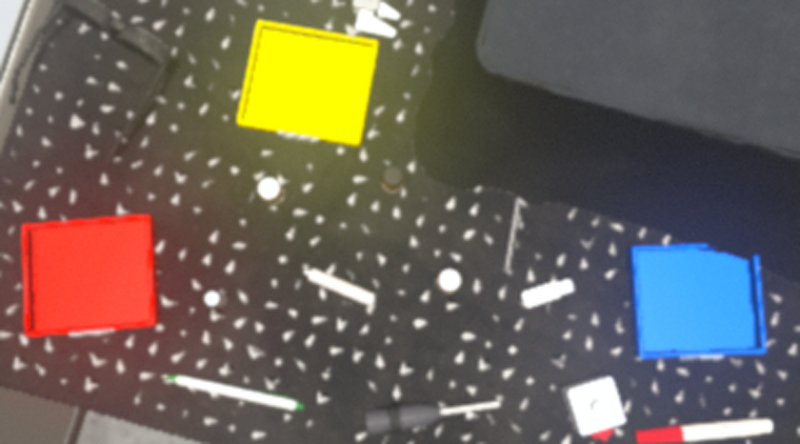

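The scene view shows the red tray at (217,306), yellow at (250,199) and blue at (425,182). The white-capped vials are at (265,232) and (348,218), the black one at (303,204), the long post at (313,249), the short post at (273,279) and the USB stick at (382,207). The top crop agrees with this. The networks' double hits (a "red tray" at (350,228) and a "USB stick" on the blue tray) are spurious. I'll refine the positions with masks next.

```bash
python3 - <<'E'
from h import *
from scipy.ndimage import label
S={n:shot(n) for n in("scene","top")}
approx={"white_a":(.54,.162),"white_b":(.454,-.014),"black":(.557,.043),"short":(.432,.218)}
for n,s in S.items():
    g=s["pixels"].astype(int).min(2)
    for k,(x,y) in approx.items():
        if k=="black": continue
        h=.052 if k!="short" else .05
        p=proj(s,(x,y,h-.004)); c,r=np.round(p).astype(int)
        w=g[r-9:r+10,c-9:c+10]; L,m=label(w>150)
        ids=L[5:14,5:14]; i=np.bincount(ids[ids>0]).argmax(); rr,cc=np.nonzero(L==i)
        q=(c-9+cc.mean(),r-9+rr.mean()); print(n,k,len(rr),np.round(q,1),np.round(ray(s,q,h-(.002 if n=="top" else .01)),4))
    for q,z in[("vial_white_a",.026),("vial_black",.026),("post_short",.025),("post_long",.0065),("usb_stick",.004),("tray_blue",.01),("tray_red",.01),("tray_yellow",.01)]:
        for r in masks_of(n,q)[:2]:
            rr,cc=np.nonzero(r["mask"]); 
            if len(rr)<10 or r["score"]<.35: continue
            P=np.array([ray(s,(a,b),z)[:2] for a,b in zip(cc,rr)],np.float32)
            R=cv2.minAreaRect(P*1000); e=np.linalg.eigh(np.cov(P.T)); v=e[1][:,1]
            print(n,q,round(r["score"],2),len(rr),"mean",np.round(P.mean(0),4),"rect",np.round(R[0],0),np.round(R[1],0),round(R[2],1),"axis deg",np.round(np.degrees(np.arctan2(v[1],v[0])),1))
s=S["top"];print("encl top corner",ray(s,(356,152),.262),ray(s,(500,190),.262),ray(s,(421,167),.262))
E
```

```text
scene white_a 59 [264.2 226.4] [0.5494 0.1617 0.042 ]
scene white_b 54 [348.7 213.6] [ 0.4608 -0.0185  0.042 ]
scene short 36 [271.5 271.6] [0.4419 0.2152 0.04  ]
scene vial_white_a 0.74 163 mean [ 0.4549 -0.0133] rect [455. -14.] [23. 54.] 41.3 axis deg 133.9
scene vial_white_a 0.51 157 mean [0.5421 0.1647] rect [542. 164.] [21. 51.] 56.2 axis deg 150.1
scene vial_black 0.74 181 mean [0.5556 0.0431] rect [556.  42.] [24. 58.] 53.6 axis deg 143.9
scene vial_black 0.6 1566 mean [ 0.4359 -0.2442] rect [ 434. -254.] [117. 142.] 3.2 axis deg 108.9
scene post_short 0.63 145 mean [0.4411 0.1035] rect [442. 102.] [67. 15.] 70.3 axis deg 68.3
scene post_short 0.45 98 mean [0.4371 0.2139] rect [436. 215.] [15. 40.] 55.6 axis deg 148.7
scene post_long 0.62 1556 mean [ 0.4456 -0.2599] rect [ 444. -270.] [119. 145.] 1.9 axis deg 104.8
scene post_long 0.54 150 mean [0.4484 0.0904] rect [450.  93.] [69. 16.] 69.5 axis deg 69.3
scene tray_blue 0.69 1516 mean [ 0.4428 -0.2549] rect [ 441. -266.] [119. 142.] 1.0 axis deg 103.8
scene tray_blue 0.46 159 mean [0.5672 0.0357] rect [568.  35.] [22. 56.] 5
[... 632 characters left out ...]
axis deg -173.6
top post_short 0.59 48 mean [0.4344 0.2152] rect [434. 215.] [19. 12.] 76.8 axis deg 76.5
top post_long 0.72 145 mean [0.4485 0.0937] rect [449.  94.] [68. 11.] 67.7 axis deg 67.2
top usb_stick 0.54 120 mean [ 0.4461 -0.1176] rect [ 446. -117.] [15. 48.] 18.9 axis deg 109.3
top tray_blue 0.58 2810 mean [ 0.436 -0.265] rect [ 438. -267.] [115. 133.] 2.9 axis deg 78.0
top tray_red 0.72 3026 mean [0.4563 0.346 ] rect [456. 346.] [116. 132.] 5.9 axis deg 94.9
top tray_yellow 0.56 2727 mean [0.658  0.1331] rect [658. 133.] [131. 118.] 80.3 axis deg 75.0
encl top corner [ 0.60577901 -0.02585968  0.262     ] [ 0.54288781 -0.27290156  0.262     ] [ 0.58106121 -0.13792037  0.262     ]
```

Request:
apply_moves:
  commands:
    - [0,0,-0.103,0.021,0.0345,-0.005,50]
    - [0,0,-0.206,0.0415,0.069,-0.01,50]
    - [0,0,-0.309,0.062,0.1035,-0.015,50]
    - [0,0,-0.412,0.083,0.138,-0.02,50]
    - [0,0,-0.513,0.104,0.172,-0.026,50]

```text
time: 2.4
tool_pos: [0.2475, -0.3578, 0.1796]
ee_rot: [3.141, -0.001, -0.255]
wrist_force: [1.6, 0.1, -0.4]
width: 0.0573
finger_force: 0.0
```

Request:
apply_moves:
  commands:
    - [0,0,0,0.021,0.0345,-0.006,50]
    - [0,0,0,0.0415,0.069,-0.012,50]
    - [0,0,0,0.062,0.1035,-0.018,50]
    - [0,0,0,0.083,0.138,-0.024,50]
    - [0,0,0,0.104,0.172,-0.03,50]

```text
time: 2.9
tool_pos: [0.3515, -0.1857, 0.1496]
ee_rot: [3.141, -0.001, -0.251]
wrist_force: [1.4, -1.0, 0.8]
width: 0.0469
finger_force: 0.0
```

Request:
apply_moves:
  commands:
    - [0,0,0,0.021,0.0345,-0.01,50]
    - [0,0,0,0.0415,0.069,-0.02,50]
    - [0,0,0,0.062,0.1035,-0.03,50]
    - [0,0,0,0.083,0.138,-0.04,50]
    - [0,0,0,0.1035,0.173,-0.05,50]

```text
time: 3.4
tool_pos: [0.4552, -0.0125, 0.0994]
ee_rot: [3.141, -0.001, -0.25]
wrist_force: [-0.0, 0.3, -0.5]
width: 0.0469
finger_force: 0.0
```

```bash
python3 - <<'E'
from h import *
o=get_obs(); print(o["time"],np.round(o["tool_pos"],4),np.round(o["ee_rot"],3),o["width"],np.round(o["joint_positions"],2))
s=shot("scene"); save(s,"s3.png"); p=proj(s,(.4545,-.014,.03)).astype(int); print(p)
a=s["pixels"][p[1]-75:p[1]+75,p[0]-100:p[0]+100,::-1]; cv2.imwrite("pics/s3c.png",cv2.resize(a,(800,600),interpolation=cv2.INTER_CUBIC))
E
```

```text
3.4 [ 0.4552 -0.0125  0.0994] [ 3.141e+00 -1.000e-03 -2.500e-01] 0.04687129286762262 [-0.15 -0.08  1.75 -0.    1.47  1.67]
[348 219]
```

View pics/s3c.png

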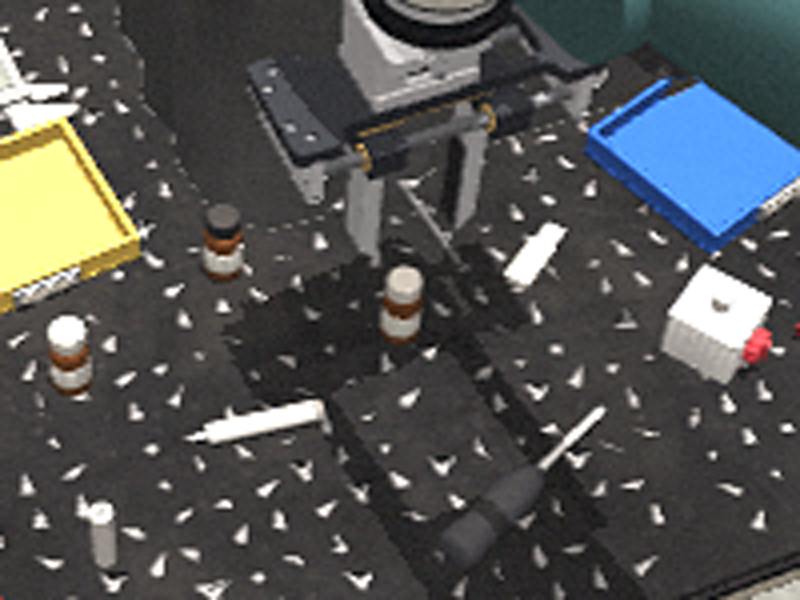

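The crop shows the gripper straddling the white vial at about (402,303), with the fingers high and clear. The vial projects where I expected it. I'll descend and grasp.

Request:
apply_moves:
  commands:
    - [0,0,0,-0.001,-0.0015,-0.03,50]
    - [0,0,0,-0.001,-0.0015,-0.06,50]
    - [0,0,0,-0.001,-0.0015,-0.08,50]
    - [0,0,0,-0.001,-0.0015,-0.09,50]
    - [0,0,0,-0.001,-0.0015,-0.09,10]

```text
time: 3.95
tool_pos: [0.4522, -0.0156, 0.0082]
ee_rot: [3.141, 0.003, -0.25]
wrist_force: [0.2, -0.2, 0.2]
width: 0.0417
finger_force: 0.0
```

Request:
apply_moves:
  commands:
    - [0,0,0,0,0,0,10]
    - [0,0,0,0,0,0,10]
    - [0,0,0,0,0,0,10]
    - [0,0,0,0,0,0.003,10]
    - [0,0,0,0,0,0.01,10]

```text
time: 4.45
tool_pos: [0.453, -0.0156, 0.0197]
ee_rot: [3.141, 0.001, -0.25]
wrist_force: [-0.3, 0.8, -0.1]
width: 0.0227
finger_force: 30.0
```

Request:
apply_moves:
  commands:
    - [0,0,0,0,0,0.02,10]
    - [0,0,0,0,-0.01,0.05,10]
    - [0,0,0,0.001,-0.03,0.08,10]
    - [0,0,0,0.001,-0.06,0.1,10]
    - [0,0,0,0.002,-0.095,0.1,10]

```text
time: 4.95
tool_pos: [0.4578, -0.1119, 0.1244]
ee_rot: [3.141, -0.009, -0.248]
wrist_force: [-0.4, -0.4, 0.4]
width: 0.0222
finger_force: 30.0
```

Request:
apply_moves:
  commands:
    - [0,0,0,0.001,-0.04,0,10]
    - [0,0,0,0.002,-0.08,0,10]
    - [0,0,0,0.003,-0.12,0,10]
    - [0,0,0,0.003,-0.145,0,10]
    - [0,0,0,0.003,-0.158,-0.01,10]

```text
time: 5.45
tool_pos: [0.4591, -0.2715, 0.1113]
ee_rot: [3.14, -0.004, -0.253]
wrist_force: [0.1, 0.3, -0.5]
width: 0.0225
finger_force: 30.0
```

```bash
python3 - <<'E'
from h import *
o=get_obs(); print(o["time"],np.round(o["tool_pos"],4),np.round(o["ee_rot"],3),o["width"],np.round(o["joint_positions"],2))
for n in("top","scene"):
    s=shot(n); print(place_of(n,"tray_blue")[:1])
    if n=="scene":
        save(s,"s4.png")
        for nm,c,yw in(("b",(.437,-.267),.05),("r",(.456,.345),.1),("y",(.658,.132),-.165)):
            q=[proj(s,(c[0]+np.cos(yw)*a-np.sin(yw)*b,c[1]+np.sin(yw)*a+np.cos(yw)*b,.02)) for a,b in((.055,.063),(.055,-.063),(-.055,-.063),(-.055,.063))]
            cv2.polylines(s["pixels"],[np.round(np.array(q)*16).astype(np.int32)],True,(0,255,0),1,cv2.LINE_AA,4)
        cv2.imwrite("pics/s4c.png",cv2.resize(s["pixels"][140:350,165:480,::-1],(800,533),interpolation=cv2.INTER_CUBIC))
E
```

```text
5.45 [ 0.4591 -0.2715  0.1113] [ 3.14  -0.004 -0.253] 0.022533185034618056 [-0.64  0.09  1.56 -0.    1.49  1.18]
[{'pixel': [453.6, 255.1], 'score': 0.77}]
[{'pixel': [428.0, 186.5], 'score': 0.75}]
```

View pics/s4c.png

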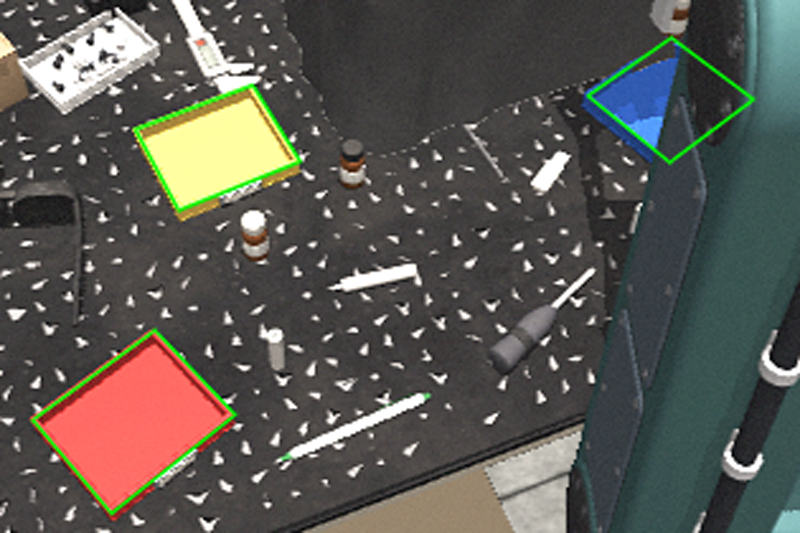

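The crop shows the red and yellow tray outlines fitting well. The blue outline matches the visible part of that tray, and the held vial shows at about (672,15). I'll lower it into the blue tray and release.

Request:
apply_moves:
  commands:
    - [0,0,0,0,0,-0.03,10]
    - [0,0,0,0,0,-0.06,10]
    - [0,0,0,0,0,-0.08,10]
    - [0,0,0,0,0,-0.09,10]
    - [0,0,0,0,0,-0.0955,10]

```text
time: 6.15
tool_pos: [0.4582, -0.2669, 0.0139]
ee_rot: [-3.14, 0.002, -0.249]
wrist_force: [-7.4, 6.5, 22.2]
width: 0.0227
finger_force: 30.0
```

Request:
apply_moves:
  commands:
    - [0,0,0,0,0,0,10]
    - [0,0,0,0,0,-0.001,30]
    - [0,0,0,0,0,-0.001,42]
    - [0,0,0,0,0,-0.001,42]
    - [0,0,0,0,0,0.02,42]

```text
time: 6.65
tool_pos: [0.4564, -0.2672, 0.0314]
ee_rot: [-3.139, 0.006, -0.25]
wrist_force: [-0.3, -0.7, -0.7]
width: 0.0394
finger_force: 0.0
```

Request:
apply_moves:
  commands:
    - [0,0,0,0,0,0.03,42]
    - [0,0,0,0,0,0.06,42]
    - [0,0,0,0.015,0.03,0.095,42]
    - [0,0,0,0.03,0.07,0.105,50]
    - [0,0,0,0.04,0.11,0.105,50]

```text
time: 7.15
tool_pos: [0.5008, -0.1586, 0.1427]
ee_rot: [3.141, -0.007, -0.252]
wrist_force: [1.0, -0.0, -0.1]
width: 0.0467
finger_force: 0.0
```

Request:
apply_moves:
  commands:
    - [0,0,0,-0.002,0.035,0,50]
    - [0,0,0,-0.003,0.075,0,50]
    - [0,0,0,-0.003,0.115,0,50]
    - [0,0,0,-0.003,0.155,0,50]
    - [0,0,0,0.0005,0.195,0,50]

```text
time: 7.65
tool_pos: [0.4986, 0.0378, 0.1395]
ee_rot: [-3.142, -0.001, -0.251]
wrist_force: [-0.5, 0.2, 0.2]
width: 0.0471
finger_force: 0.0
```

Request:
apply_moves:
  commands:
    - [0,0,0,0.01,0.035,0,50]
    - [0,0,0,0.022,0.075,-0.005,50]
    - [0,0,0,0.035,0.105,-0.01,50]
    - [0,0,0,0.042,0.122,-0.02,50]
    - [0,0,0,0.044,0.127,-0.04,50]

```text
time: 8.15
tool_pos: [0.5448, 0.1658, 0.1005]
ee_rot: [-3.139, -0.004, -0.248]
wrist_force: [0.7, -1.1, -0.2]
width: 0.0469
finger_force: 0.0
```

```bash
python3 - <<'E'
from h import *
o=get_obs(); print(o["time"],np.round(o["tool_pos"],4),np.round(o["ee_rot"],3),np.round(o["joint_positions"],2))
s=shot("scene"); save(s,"s5.png")
cv2.imwrite("pics/s5c.png",cv2.resize(s["pixels"][140:350,165:480,::-1],(800,533),interpolation=cv2.INTER_CUBIC))
for r in place_of("scene","vial_white_a")[:3]: print(r["score"],r["pixel"],ray(s,r["pixel"],0))
E
```

```text
8.15 [0.5448 0.1658 0.1005] [-3.139 -0.004 -0.248] [0.2  0.17 1.49 0.   1.48 2.01]
0.46 [264.5, 237.6] [0.54812223 0.16465388 0.        ]
```

View pics/s5c.png

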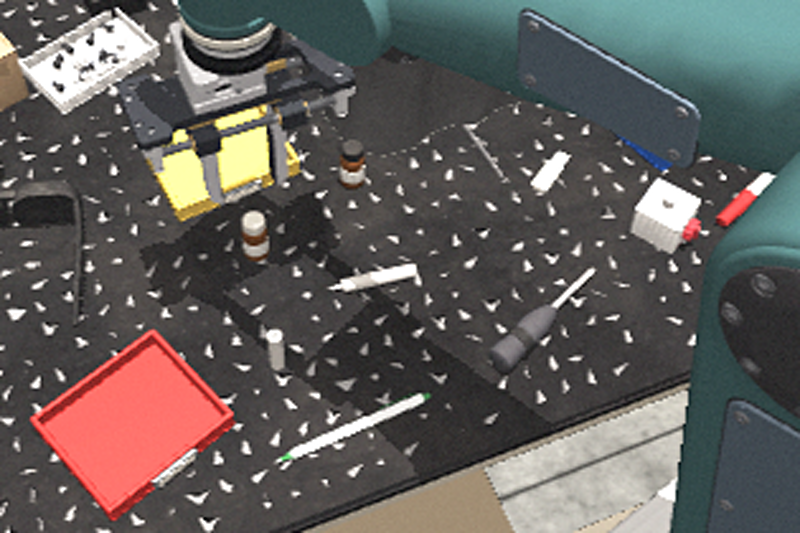

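The crop shows the gripper above white_a at about (254,235), with the fingers clear of the yellow tray front. The arm hides the blue tray.

Request:
apply_moves:
  commands:
    - [0,0,0,0,0,-0.03,50]
    - [0,0,0,0,0,-0.06,50]
    - [0,0,0,0,0,-0.08,50]
    - [0,0,0,0,0,-0.0885,50]
    - [0,0,0,0,0,-0.0885,20]

```text
time: 8.75
tool_pos: [0.5422, 0.1627, 0.0099]
ee_rot: [3.141, 0.002, -0.251]
wrist_force: [-0.5, -0.4, 0.1]
width: 0.0423
finger_force: 0.0
```

Request:
apply_moves:
  commands:
    - [0,0,0,0,0,0,10]
    - [0,0,0,0,0,0,10]
    - [0,0,0,0,0,0,10]
    - [0,0,0,0,0,0.003,10]
    - [0,0,0,0,0,0.01,10]

```text
time: 9.25
tool_pos: [0.5424, 0.1633, 0.0205]
ee_rot: [3.141, 0.001, -0.25]
wrist_force: [-0.5, 0.2, 0.3]
width: 0.0224
finger_force: 30.0
```

Request:
apply_moves:
  commands:
    - [0,0,0,0,0,0.02,10]
    - [0,0,0,-0.003,-0.005,0.05,10]
    - [0,0,0,-0.01,-0.02,0.08,10]
    - [0,0,0,-0.022,-0.05,0.1,10]
    - [0,0,0,-0.037,-0.085,0.11,10]

```text
time: 9.75
tool_pos: [0.5071, 0.0782, 0.1339]
ee_rot: [-3.14, -0.005, -0.248]
wrist_force: [0.8, -0.6, -0.2]
width: 0.0226
finger_force: 30.0
```

Request:
apply_moves:
  commands:
    - [0,0,0,-0.01,-0.037,0,10]
    - [0,0,0,-0.02,-0.074,0,10]
    - [0,0,0,-0.03,-0.111,0,10]
    - [0,0,0,-0.04,-0.148,0,10]
    - [0,0,0,-0.05,-0.185,0,10]

```text
time: 10.25
tool_pos: [0.4553, -0.108, 0.1313]
ee_rot: [3.141, -0.001, -0.25]
wrist_force: [0.6, 0.1, -0.6]
width: 0.0227
finger_force: 30.0
```

Request:
apply_moves:
  commands:
    - [0,0,0,-0.01,-0.037,0,10]
    - [0,0,0,-0.02,-0.074,0,10]
    - [0,0,0,-0.031,-0.111,0,10]
    - [0,0,0,-0.04,-0.145,0,10]
    - [0,0,0,-0.045,-0.1605,0,10]

```text
time: 10.75
tool_pos: [0.4099, -0.2698, 0.1312]
ee_rot: [3.14, -0.001, -0.253]
wrist_force: [-0.3, 1.2, 0.1]
width: 0.0227
finger_force: 30.0
```

```bash
python3 - <<'E'
from h import *
o=get_obs(); print(o["time"],np.round(o["tool_pos"],4),np.round(o["ee_rot"],3),np.round(o["joint_positions"],2))
s=shot("top"); save(s,"t6.png")
for r in place_of("top","vial_white_a")[:3]: print(r["score"],r["pixel"],ray(s,r["pixel"],0.003))
cv2.imwrite("pics/t6c.png",cv2.resize(s["pixels"][140:350,260:575,::-1],(800,533),interpolation=cv2.INTER_CUBIC))
E
```

```text
10.75 [ 0.4099 -0.2698  0.1312] [ 3.14e+00 -1.00e-03 -2.53e-01] [-0.7  -0.02  1.63 -0.    1.53  1.13]
0.6 [452.5, 244.4] [ 0.46268357 -0.26928127  0.003     ]
```

View pics/t6c.png

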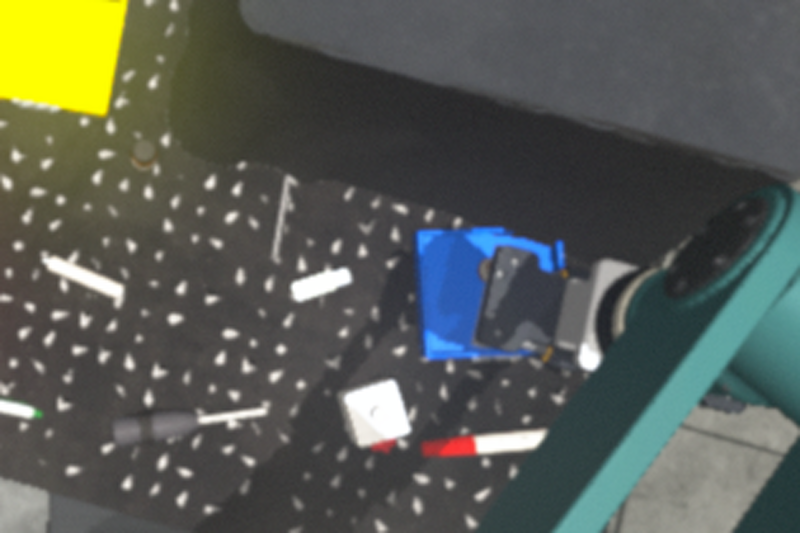

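The crop shows the first vial partly visible standing in the blue tray at about (485,268). The gripper is above the front half of the tray and the USB stick is unmoved at (322,285).

Request:
apply_moves:
  commands:
    - [0,0,0,0,0,-0.035,10]
    - [0,0,0,0,0,-0.07,10]
    - [0,0,0,0,0,-0.095,10]
    - [0,0,0,0,0,-0.11,10]
    - [0,0,0,0,0,-0.1165,10]

```text
time: 11.35
tool_pos: [0.4101, -0.2646, 0.0148]
ee_rot: [-3.139, 0.004, -0.249]
wrist_force: [-9.7, 7.5, 32.7]
width: 0.0229
finger_force: 30.0
```

Request:
apply_moves:
  commands:
    - [0,0,0,0,0,0,10]
    - [0,0,0,0,0,-0.0005,30]
    - [0,0,0,0,0,-0.0005,42]
    - [0,0,0,0,0,-0.0005,42]
    - [0,0,0,0,0,0.02,42]

```text
time: 11.85
tool_pos: [0.4089, -0.2653, 0.0314]
ee_rot: [-3.139, 0.006, -0.25]
wrist_force: [0.1, 0.1, -0.1]
width: 0.0398
finger_force: 0.0
```

Request:
apply_moves:
  commands:
    - [0,0,0,0,0,0.03,42]
    - [0,0,0,0,0,0.06,42]
    - [0,0,0,0.015,0.03,0.095,42]
    - [0,0,0,0.03,0.07,0.105,50]
    - [0,0,0,0.04,0.11,0.105,50]

```text
time: 12.35
tool_pos: [0.4531, -0.157, 0.1422]
ee_rot: [3.141, -0.006, -0.252]
wrist_force: [1.6, 0.7, -0.7]
width: 0.0467
finger_force: 0.0
```

Request:
apply_moves:
  commands:
    - [0,0,-0.05,0,0.04,0,50]
    - [0,0,-0.1,0.005,0.08,0,50]
    - [0,0,-0.15,0.01,0.12,0,50]
    - [0,0,-0.2,0.02,0.16,0,50]
    - [0,0,-0.25,0.04,0.19,0,50]

```text
time: 12.85
tool_pos: [0.4904, 0.0352, 0.1394]
ee_rot: [-3.141, -0.0, -0.501]
wrist_force: [0.1, -0.5, -0.1]
width: 0.0467
finger_force: 0.0
```

Request:
apply_moves:
  commands:
    - [0,0,0,0.03,0.006,0,50]
    - [0,0,0,0.055,0.01,-0.01,50]
    - [0,0,0,0.066,0.01,-0.025,50]
    - [0,0,0,0.066,0.01,-0.035,50]
    - [0,0,0,0.066,0.01,-0.04,50]

```text
time: 13.35
tool_pos: [0.5557, 0.0429, 0.0973]
ee_rot: [3.14, 0.003, -0.5]
wrist_force: [0.9, 0.5, -0.2]
width: 0.0472
finger_force: 0.0
```

```bash
python3 - <<'E'
from h import *
o=get_obs(); print(o["time"],np.round(o["tool_pos"],4),np.round(o["ee_rot"],3),np.round(o["joint_positions"],2))
s=shot("scene"); save(s,"s7.png")
for r in place_of("scene","vial_black")[:2]: print(r["score"],r["pixel"],ray(s,r["pixel"],0.0))
print(proj(s,o["tool_pos"]))
cv2.imwrite("pics/s7c.png",cv2.resize(s["pixels"][100:310,165:480,::-1],(800,533),interpolation=cv2.INTER_CUBIC))
E
```

```text
13.35 [0.5557 0.0429 0.0973] [ 3.14e+00  3.00e-03 -5.00e-01] [-0.02  0.15  1.52 -0.    1.48  2.05]
0.45 [303.7, 212.6] [0.55173714 0.04614779 0.        ]
[303.85231057 185.70067029]
```

View pics/s7c.png

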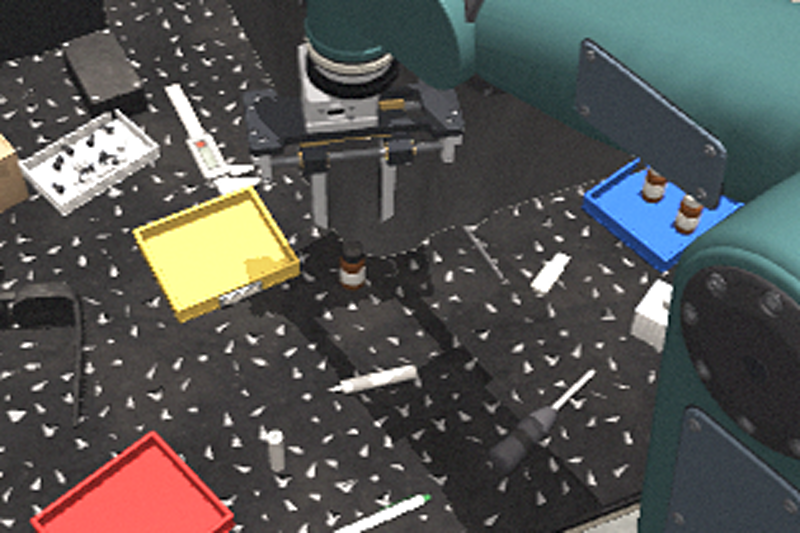

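Both white-capped vials stand in the blue tray, at (653,185) and (688,215), and the gripper is centred over the black-capped vial at (352,265).

Request:
apply_moves:
  commands:
    - [0,0,0,0,0,-0.03,50]
    - [0,0,0,0,0,-0.06,50]
    - [0,0,0,0,0,-0.08,50]
    - [0,0,0,0,0,-0.0885,50]
    - [0,0,0,0,0,-0.0885,20]

```text
time: 13.95
tool_pos: [0.5559, 0.0427, 0.01]
ee_rot: [3.141, 0.001, -0.501]
wrist_force: [-0.3, -0.1, -0.3]
width: 0.0424
finger_force: 0.0
```

Request:
apply_moves:
  commands:
    - [0,0,0,0,0,0,10]
    - [0,0,0,0,0,0,10]
    - [0,0,0,0,0,0,10]
    - [0,0,0,0,0,0.003,10]
    - [0,0,0,0,0,0.01,10]

```text
time: 14.45
tool_pos: [0.5564, 0.0429, 0.0205]
ee_rot: [3.141, 0.001, -0.5]
wrist_force: [0.4, 0.0, -0.6]
width: 0.0224
finger_force: 30.0
```

Request:
apply_moves:
  commands:
    - [0,0,0,0,0,0.025,10]
    - [0,0,0.05,-0.005,0.01,0.06,10]
    - [0,0,0.15,-0.015,0.03,0.09,10]
    - [0,0,0.25,-0.025,0.06,0.11,10]
    - [0,0,0.35,-0.035,0.095,0.11,10]

```text
time: 14.95
tool_pos: [0.5242, 0.1385, 0.1357]
ee_rot: [-3.139, -0.009, -0.148]
wrist_force: [-0.1, 0.1, -0.3]
width: 0.0226
finger_force: 30.0
```

Request:
apply_moves:
  commands:
    - [0,0,0.09,-0.013,0.04,0,10]
    - [0,0,0.18,-0.026,0.08,0,10]
    - [0,0,0.27,-0.04,0.12,0,10]
    - [0,0,0.35,-0.053,0.16,0,10]
    - [0,0,0.35,-0.062,0.19,0,10]

```text
time: 15.45
tool_pos: [0.4587, 0.3302, 0.1312]
ee_rot: [-3.141, -0.001, 0.203]
wrist_force: [0.8, -0.2, -0.5]
width: 0.0223
finger_force: 30.0
```

Request:
apply_moves:
  commands:
    - [0,0,0,-0.004,0.014,0,10]
    - [0,0,0,-0.004,0.017,-0.02,10]
    - [0,0,0,-0.004,0.017,-0.05,10]
    - [0,0,0,-0.004,0.017,-0.08,10]
    - [0,0,0,-0.004,0.017,-0.1,10]

```text
time: 15.95
tool_pos: [0.4553, 0.3434, 0.0284]
ee_rot: [3.14, 0.002, 0.199]
wrist_force: [-0.9, -0.8, -0.0]
width: 0.0223
finger_force: 30.0
```

Request:
apply_moves:
  commands:
    - [0,0,0,0,0,-0.008,10]
    - [0,0,0,0,0,-0.013,10]
    - [0,0,0,0,0,-0.0155,10]
    - [0,0,0,0,0,-0.0155,10]
    - [0,0,0,0,0,-0.016,25]

```text
time: 16.45
tool_pos: [0.4568, 0.3453, 0.0159]
ee_rot: [-3.141, -0.002, 0.2]
wrist_force: [0.1, -0.9, 0.2]
width: 0.0237
finger_force: 0.0
```

Request:
apply_moves:
  commands:
    - [0,0,0,0,0,0,42]
    - [0,0,0,0,0,0,42]
    - [0,0,0,0,0,0.02,42]
    - [0,0,0,0,0,0.06,42]
    - [0,0,0,0,0,0.1,42]

```text
time: 16.95
tool_pos: [0.4551, 0.3445, 0.1149]
ee_rot: [3.141, 0.002, 0.2]
wrist_force: [1.2, -0.3, -0.2]
width: 0.0396
finger_force: 0.0
```

Request:
apply_moves:
  commands:
    - [0,0,0.1,-0.001,-0.03,0.01,42]
    - [0,0,0.22,-0.002,-0.065,0.01,42]
    - [0,0,0.34,-0.003,-0.1,0.01,42]
    - [0,0,0.46,-0.003,-0.135,0.01,42]
    - [0,0,0.58,-0.004,-0.17,0.01,42]

```text
time: 17.45
tool_pos: [0.4518, 0.1736, 0.125]
ee_rot: [3.141, -0.001, 0.785]
wrist_force: [0.2, -0.9, 0.0]
width: 0.0393
finger_force: 0.0
```

Request:
apply_moves:
  commands:
    - [0,0,0.1,-0.001,-0.035,0,42]
    - [0,0,0.22,-0.002,-0.06,0,42]
    - [0,0,0.34,-0.002,-0.081,0,42]
    - [0,0,0.397,-0.002,-0.081,0,42]
    - [0,0,0.397,-0.002,-0.081,0,42]

```text
time: 17.95
tool_pos: [0.45, 0.0933, 0.1249]
ee_rot: [3.141, -0.0, 1.175]
wrist_force: [0.5, 0.0, 0.3]
width: 0.0396
finger_force: 0.0
```

```bash
python3 - <<'E'
from h import *
o=get_obs(); print(o["time"],np.round(o["tool_pos"],4),np.round(o["ee_rot"],3),np.round(o["joint_positions"],2))
s=shot("scene"); save(s,"s8.png")
for r in place_of("scene","post_long")[:2]+place_of("scene","post_short")[:2]: print(r["score"],r["pixel"],ray(s,r["pixel"],0.0))
for u in(-.0375,0,.0375): 
    p=proj(s,(.45+.38*u,.094+.925*u,.0065)); cv2.circle(s["pixels"],tuple(np.round(p).astype(int)),1,(255,0,0),-1)
cv2.imwrite("pics/s8c.png",cv2.resize(s["pixels"][160:340,170:410,::-1],(800,600),interpolation=cv2.INTER_CUBIC))
E
```

```text
17.95 [0.45   0.0933 0.1249] [ 3.141 -0.     1.175] [ 0.08 -0.09  1.7  -0.    1.52  0.48]
0.54 [312.7, 248.6] [0.45520868 0.09204893 0.        ]
0.64 [276.1, 279.7] [0.43900673 0.20718995 0.        ]
```

View pics/s8c.png

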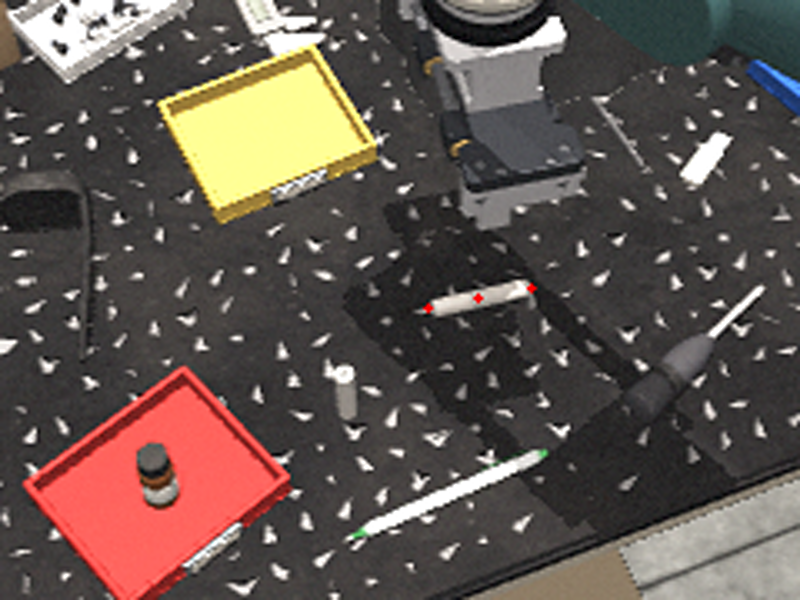

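The black vial stands in the red tray at (157,475), and the three model dots lie on the long post at (427,308), (478,298) and (532,288), so the pose is good. I'll descend slowly.

Request:
apply_moves:
  commands:
    - [0,0,0,0,0,-0.04,42]
    - [0,0,0,0,0,-0.08,42]
    - [0,0,0,0,0,-0.105,42]
    - [0,0,0,0,0,-0.115,42]
    - [0,0,0,0,0,-0.119,42]

```text
time: 18.6
tool_pos: [0.4493, 0.0942, 0.0047]
ee_rot: [-3.14, 0.001, 1.177]
wrist_force: [-0.0, -0.5, 0.0]
width: 0.0396
finger_force: 0.0
```

Request:
apply_moves:
  commands:
    - [0,0,0,0,0,-0.0025,42]
    - [0,0,0,0,0,-0.0025,0]
    - [0,0,0,0,0,-0.0025,0]
    - [0,0,0,0,0,-0.0025,0]
    - [0,0,0,0,0,-0.0025,0]

```text
time: 19.1
tool_pos: [0.4504, 0.0939, 0.0038]
ee_rot: [3.14, -0.001, 1.177]
wrist_force: [-0.4, -0.2, 1.1]
width: 0.0125
finger_force: 30.0
```

Request:
apply_moves:
  commands:
    - [0,0,0,0,0,0,0]
    - [0,0,0,0,0,0.005,0]
    - [0,0,0,0,0,0.02,0]
    - [0,0,0,0,0,0.05,0]
    - [0,0,0,0,0,0.08,0]

```text
time: 19.6
tool_pos: [0.4489, 0.0937, 0.0832]
ee_rot: [-3.14, 0.001, 1.177]
wrist_force: [0.8, -0.1, -0.9]
width: 0.0123
finger_force: 30.0
```

Request:
apply_moves:
  commands:
    - [0,0,0.05,0.02,0.008,0.015,0]
    - [0,0,0.1,0.055,0.016,0.03,0]
    - [0,0,0.15,0.09,0.024,0.03,0]
    - [0,0,0.2,0.125,0.032,0.03,0]
    - [0,0,0.229,0.155,0.041,0.03,0]

```text
time: 20.1
tool_pos: [0.6063, 0.135, 0.1128]
ee_rot: [3.142, 0.0, 1.407]
wrist_force: [-0.3, -0.0, 0.3]
width: 0.0125
finger_force: 30.0
```

Request:
apply_moves:
  commands:
    - [0,0,0,0.025,0,0,0]
    - [0,0,0,0.035,0,-0.015,0]
    - [0,0,0,0.035,0,-0.045,0]
    - [0,0,0,0.035,0,-0.07,0]
    - [0,0,0,0.035,0,-0.08,0]

```text
time: 20.6
tool_pos: [0.6363, 0.1343, 0.028]
ee_rot: [-3.134, 0.002, 1.406]
wrist_force: [-0.5, 0.4, -0.5]
width: 0.0124
finger_force: 30.0
```

```bash
python3 - <<'E'
from h import *
o=get_obs(); print(o["time"],np.round(o["tool_pos"],4),np.round(o["ee_rot"],3),o["width"],np.round(o["joint_positions"],2))
s=shot("scene"); save(s,"s9.png")
cv2.imwrite("pics/s9c.png",cv2.resize(s["pixels"][120:270,170:370,::-1],(800,600),interpolation=cv2.INTER_CUBIC))
E
```

```text
20.6 [0.6363 0.1343 0.028 ] [-3.134e+00  2.000e-03  1.406e+00] 0.012378833454669471 [ 0.12  0.4   1.34 -0.    1.4   0.29]
```

View pics/s9c.png

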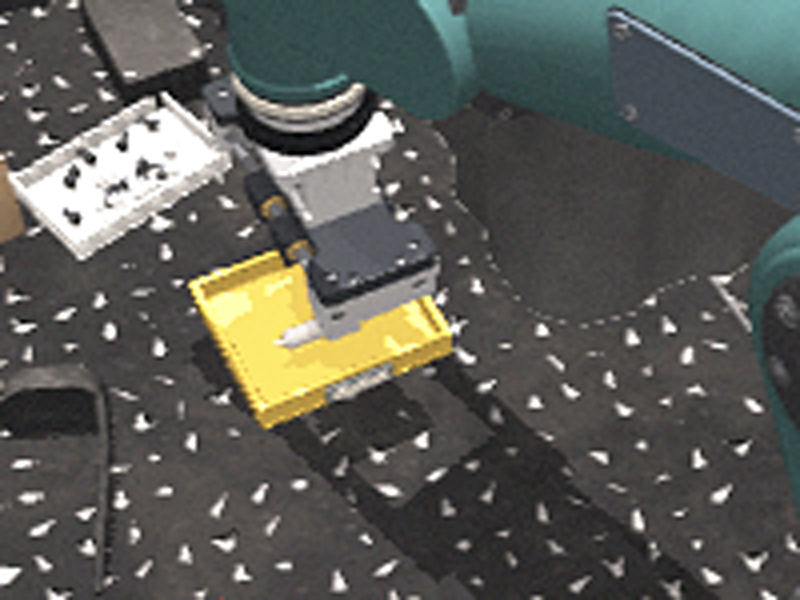

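The long post hangs inside the yellow tray, parallel to its walls with its tip at (290,338), so I'll set it down.

Request:
apply_moves:
  commands:
    - [0,0,0,0,0,-0.01,0]
    - [0,0,0,0,0,-0.018,0]
    - [0,0,0,0,0,-0.023,0]
    - [0,0,0,0,0,-0.026,0]
    - [0,0,0,0,0,-0.026,0]

```text
time: 21.15
tool_pos: [0.6401, 0.1349, 0.0073]
ee_rot: [3.141, -0.0, 1.406]
wrist_force: [-0.6, 0.2, -0.9]
width: 0.0124
finger_force: 30.0
```

Request:
apply_moves:
  commands:
    - [0,0,0,0,0,-0.0005,20]
    - [0,0,0,0,0,-0.0005,34]
    - [0,0,0,0,0,-0.0005,34]
    - [0,0,0,0,0,0.02,34]
    - [0,0,0,0,0,0.06,34]

```text
time: 21.65
tool_pos: [0.6368, 0.1345, 0.0632]
ee_rot: [-3.133, 0.003, 1.406]
wrist_force: [-0.1, 1.0, -0.5]
width: 0.0318
finger_force: 0.0
```

Request:
apply_moves:
  commands:
    - [0,0,-0.1,-0.02,0.005,0.04,34]
    - [0,0,-0.23,-0.06,0.02,0.05,40]
    - [0,0,-0.36,-0.1,0.035,0.05,40]
    - [0,0,-0.49,-0.14,0.05,0.05,40]
    - [0,0,-0.62,-0.18,0.07,0.05,40]

```text
time: 22.15
tool_pos: [0.4586, 0.205, 0.1176]
ee_rot: [3.141, -0.001, 0.779]
wrist_force: [-0.2, 0.7, -0.3]
width: 0.0376
finger_force: 0.0
```

Request:
apply_moves:
  commands:
    - [0,0,-0.13,-0.01,0.005,0,40]
    - [0,0,-0.26,-0.02,0.008,0,40]
    - [0,0,-0.39,-0.026,0.01,0,40]
    - [0,0,-0.52,-0.026,0.01,0,40]
    - [0,0,-0.586,-0.026,0.01,0,40]

```text
time: 22.65
tool_pos: [0.4337, 0.2151, 0.1175]
ee_rot: [-3.142, -0.001, 0.197]
wrist_force: [0.1, -0.3, -0.1]
width: 0.0376
finger_force: 0.0
```

```bash
python3 - <<'E'
from h import *
o=get_obs(); print(o["time"],np.round(o["tool_pos"],4),np.round(o["ee_rot"],3),o["width"],np.round(o["joint_positions"],2))
s=shot("scene"); save(s,"s10.png")
for x,y,z in((.434,.215,0),(.434,.215,.05)): cv2.circle(s["pixels"],tuple(np.round(proj(s,(x,y,z))).astype(int)),1,(255,0,0),-1)
cv2.imwrite("pics/s10c.png",cv2.resize(s["pixels"][160:340,170:410,::-1],(800,600),interpolation=cv2.INTER_CUBIC))
E
```

```text
22.65 [0.4337 0.2151 0.1175] [-3.142e+00 -1.000e-03  1.970e-01] 0.037598384083589155 [ 0.34 -0.03  1.66 -0.    1.5   1.72]
```

View pics/s10c.png

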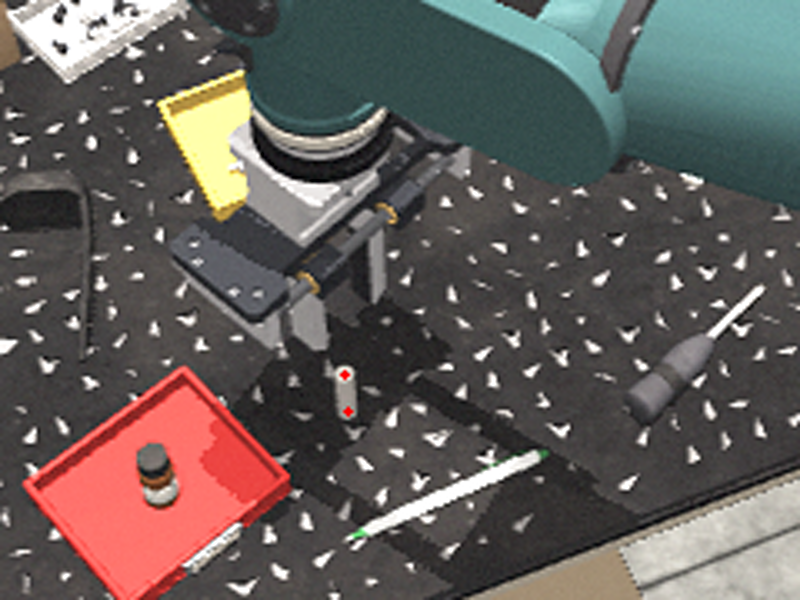

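The dots fit the short post's top (345,375) and base (348,410), so I'll grasp it.

Request:
apply_moves:
  commands:
    - [0,0,0,0,0,-0.04,40]
    - [0,0,0,0,0,-0.075,40]
    - [0,0,0,0,0,-0.098,40]
    - [0,0,0,0,0,-0.1075,40]
    - [0,0,0,0,0,-0.1075,20]

```text
time: 23.2
tool_pos: [0.4329, 0.2145, 0.0084]
ee_rot: [3.141, 0.003, 0.2]
wrist_force: [-0.3, -0.4, 0.3]
width: 0.0324
finger_force: 0.0
```

Request:
apply_moves:
  commands:
    - [0,0,0,0,0,0,0]
    - [0,0,0,0,0,0,0]
    - [0,0,0,0,0,0,0]
    - [0,0,0,0,0,0.003,0]
    - [0,0,0,0,0,0.02,0]

```text
time: 23.7
tool_pos: [0.4323, 0.2143, 0.0283]
ee_rot: [3.141, 0.004, 0.2]
wrist_force: [-0.9, -0.8, -0.6]
width: 0.0126
finger_force: 30.0
```

Request:
apply_moves:
  commands:
    - [0,0,0,0,0,0.03,0]
    - [0,0,-0.07,0.01,-0.002,0.06,0]
    - [0,0,-0.14,0.03,-0.006,0.085,0]
    - [0,0,-0.21,0.06,-0.015,0.09,0]
    - [0,0,-0.28,0.095,-0.025,0.09,0]

```text
time: 24.2
tool_pos: [0.5307, 0.1903, 0.1226]
ee_rot: [-3.14, -0.005, -0.082]
wrist_force: [-0.4, 0.4, -0.2]
width: 0.0119
finger_force: 30.0
```

Request:
apply_moves:
  commands:
    - [0,0,-0.03,0.035,-0.014,0,0]
    - [0,0,-0.06,0.07,-0.028,0,0]
    - [0,0,-0.09,0.105,-0.042,0,0]
    - [0,0,-0.09,0.135,-0.054,0,0]
    - [0,0,-0.09,0.152,-0.0615,0,0]

```text
time: 24.7
tool_pos: [0.6828, 0.1269, 0.1192]
ee_rot: [3.141, -0.0, -0.172]
wrist_force: [0.4, 0.5, -0.3]
width: 0.012
finger_force: 30.0
```

Request:
apply_moves:
  commands:
    - [0,0,0,0.0045,-0.001,0,0]
    - [0,0,0,0.0045,-0.001,-0.02,0]
    - [0,0,0,0.0045,-0.001,-0.05,0]
    - [0,0,0,0.0045,-0.001,-0.075,0]
    - [0,0,0,0.0045,-0.001,-0.085,0]

```text
time: 25.2
tool_pos: [0.6825, 0.1278, 0.0312]
ee_rot: [3.14, 0.006, -0.169]
wrist_force: [-0.4, -0.0, 0.1]
width: 0.0121
finger_force: 30.0
```

```bash
python3 - <<'E'
from h import *
o=get_obs(); print(o["time"],np.round(o["tool_pos"],4),np.round(o["ee_rot"],3),o["width"],np.round(o["joint_positions"],2))
s=shot("scene"); save(s,"s11.png")
cv2.imwrite("pics/s11c.png",cv2.resize(s["pixels"][120:270,170:370,::-1],(800,600),interpolation=cv2.INTER_CUBIC))
E
```

```text
25.2 [0.6825 0.1278 0.0312] [ 3.14   0.006 -0.169] 0.012084861035570486 [0.1  0.49 1.21 0.   1.44 1.84]
```

View pics/s11c.png

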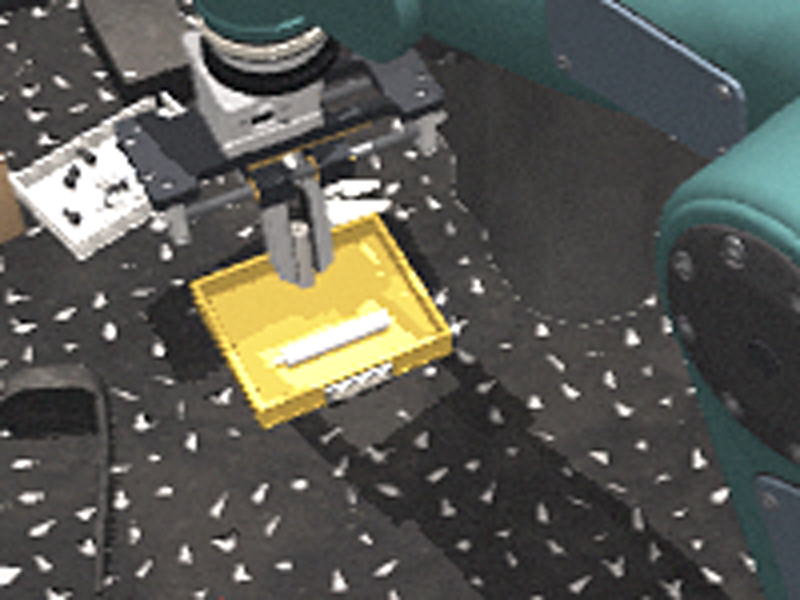

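The long post lies flat at (330,340), and the short post is held upright over the back half of the yellow tray at (300,250).

Request:
apply_moves:
  commands:
    - [0,0,0,0,0,-0.008,0]
    - [0,0,0,0,0,-0.014,0]
    - [0,0,0,0,0,-0.0185,0]
    - [0,0,0,0,0,-0.0205,0]
    - [0,0,0,0,0,-0.0205,0]

```text
time: 25.75
tool_pos: [0.6858, 0.1274, 0.0146]
ee_rot: [-3.141, -0.001, -0.17]
wrist_force: [0.4, 0.4, -0.4]
width: 0.0124
finger_force: 30.0
```

Request:
apply_moves:
  commands:
    - [0,0,0,0,0,-0.001,0]
    - [0,0,0,0,0,-0.001,18]
    - [0,0,0,0,0,-0.001,34]
    - [0,0,0,0,0,-0.001,34]
    - [0,0,0,0,0,-0.001,34]

```text
time: 26.25
tool_pos: [0.6853, 0.1273, 0.0127]
ee_rot: [3.141, 0.0, -0.17]
wrist_force: [0.3, 0.4, 0.6]
width: 0.0316
finger_force: 0.0
```

Request:
apply_moves:
  commands:
    - [0,0,0,0,0,0.02,34]
    - [0,0,0,0,0,0.055,34]
    - [0,0,0,0,0,0.095,34]
    - [0,0,0,-0.04,0,0.12,34]
    - [0,0,0,-0.09,0,0.12,34]

```text
time: 26.75
tool_pos: [0.5986, 0.1275, 0.138]
ee_rot: [-3.139, -0.01, -0.171]
wrist_force: [0.3, 1.3, 1.3]
width: 0.0319
finger_force: 0.0
```

Request:
apply_moves:
  commands:
    - [0,0,0,-0.05,0,0.01,34]
    - [0,0,0,-0.1,0,0.02,34]
    - [0,0,0,-0.15,0,0.03,34]
    - [0,0,0,-0.2,0,0.04,34]
    - [0,0,0,-0.24,0,0.05,34]

```text
time: 27.25
tool_pos: [0.353, 0.1272, 0.1831]
ee_rot: [-3.142, 0.0, -0.17]
wrist_force: [-0.5, 0.6, -0.0]
width: 0.0319
finger_force: 0.0
```

```bash
python3 - <<'E'
from h import *
o=get_obs(); print(o["time"],np.round(o["tool_pos"],4),np.round(o["wrist_force"],1),o["width"])
s=shot("scene"); save(s,"s12.png")
cv2.imwrite("pics/s12c.png",cv2.resize(s["pixels"][120:340,165:495,::-1],(800,533),interpolation=cv2.INTER_CUBIC))
t=shot("top"); save(t,"t12.png")
cv2.imwrite("pics/t12c.png",cv2.resize(t["pixels"][120:320,140:500,::-1],(800,444),interpolation=cv2.INTER_CUBIC))
E
```

```text
27.25 [0.353  0.1272 0.1831] [-0.5  0.6 -0. ] 0.03194903185681736
```

View pics/s12c.png

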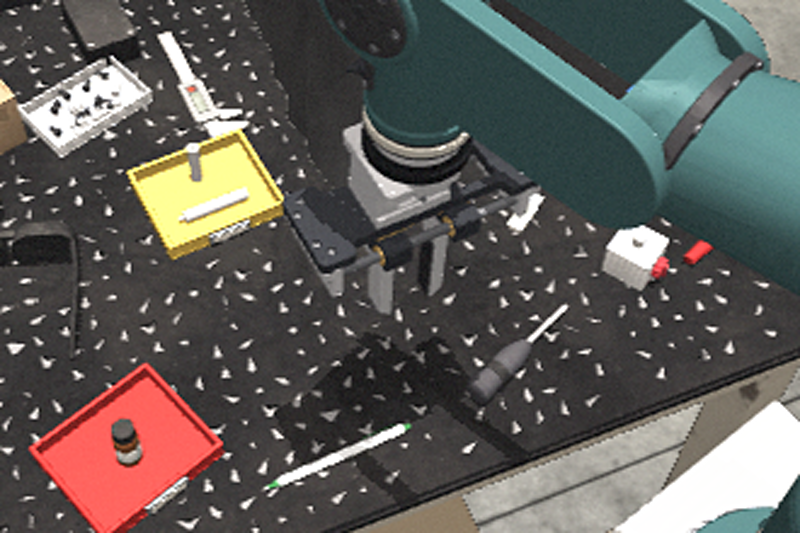

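View pics/t12c.png

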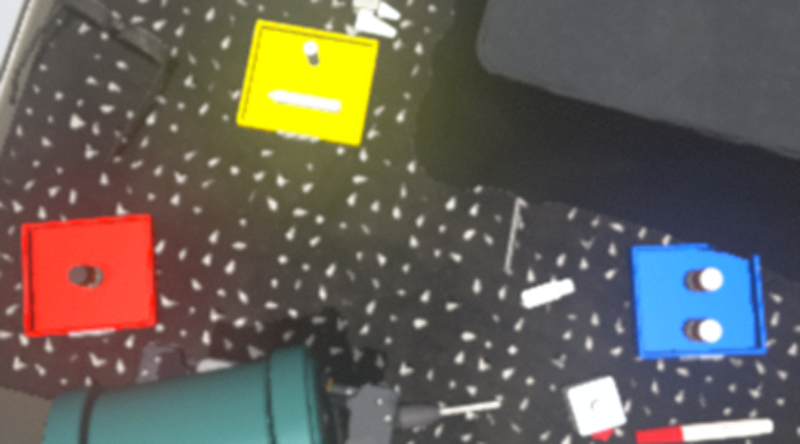

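The pictures show the long post flat at (305,100) and the short post standing at (310,52) in the yellow tray. The black vial stands in red at (85,275), both white vials stand in blue at (708,278) and (708,330), and the USB stick is unmoved at (548,293).

```bash
python3 -c "
from bench import *
print(close_job())"
```

```text
the job is handed in; nothing more can be done
None
```

The job is handed in at about 27 s on the clock, though no verdict came back: the last pictures show both white-capped vials in blue, the black-capped vial in red, the posts in yellow (short one standing, long one flat), all vials upright and the USB stick unmoved.

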